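Clear a jar off the block incubator and hold its lid open

TASK

I need both hands to take the vials out of the block incubator, and its lid will not stay up by itself, nor can it be laid back because of the amber bottle behind it. Take the grey-lidded sample jar off the lid and set it down upright on the bench, not dropped, close beside the two white-lidded jars (a hand's breadth at most); then raise the incubator's lid by its bow handle to 60 degrees from shut, without letting it fall, and finish there, still holding it by the handle. Leave the other things on the bench where they stand.

Things in the scene. Friction and masses are not known exactly. Their poses are not given: they have to be found in the camera images.
- incubator: Block incubator, fixed on the bench: white housing 190 mm deep (its x), 170 mm wide (its y). Origin under its centre on the bench; its front with display and keys (-x) faces the robot, turned up to 0.2 rad. Lid: grey frame with clear pane, flush with the housing's front and sides; shut, its flat top is 104 mm above the bench. The vials under it are fixed.
- lid: The incubator's lid with its handle, 0.3 to 0.5 kg. Origin on the hinge axis, midway along it: 97 mm behind the incubator's centre and 96 mm above the bench, fixed there. The hinge axis is the incubator's y. Shut, its axes are the incubator's; it turns with the lid.
- lid_angle (a joint): Incubator lid on a hinge along its rear top edge, rad: 0 shut, grows as the front rises, 1.047 is 60 degrees, stops at 1.9. No spring or stay: lid and handle weigh 0.3 to 0.5 kg and fall shut from any angle below upright; raising it takes about 1.5 to 3 N upward at the handle.
- lid_handle (a point): Steel bow handle on the middle of the lid's front edge: round bar 10 mm thick along the incubator's y, straight for 84 mm, on two arms 50 mm either side. Origin mid-bar on its axis: lid shut, 38 mm in front of the housing's front, 96 mm above the bench; 230 mm from the hinge axis, level with it. 33 mm free between bar and lid. Turns with the lid; a bar pinched across x rolls between the pads.
- jar_grey: Sample jar with a grey lid standing on the incubator's lid, 40 mm high, 0.03 to 0.07 kg. Body 45 mm across up to 24 mm height, cap 49 mm across from 24 to 40 mm. Origin: centre of its underside, z up.
- jar_white_a: Sample jar with a white lid on the bench left of the incubator, same shape and size (49 mm across, 40 mm high); origin: centre of its underside.
- jar_white_b: The second white-lidded sample jar, same size, standing 60 to 80 mm to the left (+y) of the first; origin: centre of its underside. The bench on the robot's side of the two jars is free for at least 80 mm beyond their edges.
- amber_bottle: Amber screw-cap bottle, 62 mm across, 138 mm high, on the bench close behind the incubator; origin: centre of its underside. Leave alone.
- log_book: Dark blue bound log book, 210 x 148 x 12 mm, lying on the bench to the far left; origin: centre of its underside. Leave alone.
- beaker: Small empty glass beaker, 61 mm across, 73 mm high, on the bench near the front left; origin: centre of its underside. Leave alone.
- lab_timer: White digital timer, 56 x 66 x 16 mm, on the bench at the front left; origin: centre of its underside. Leave alone.
Not all that is in view belongs to the job. What is shaped like the jar_white_a but blue or purple is not meant.

How it is judged:
By the outcome, as a careful person would: the job done as asked, in the order asked, and still so for the second after the job is handed in, while the arm keeps its last pose, push and grip.
It also fails if it takes over 61 s, if anything falls off the work surface, if the arm or the gripper's body presses on something with over 40 N, if the wrist force passes 120 N, or if a joint passes its speed limit or range.

ROBOT

A 6-joint arm with a two-finger parallel gripper is mounted at the origin on a cart in front of the work surface, level with it; the furniture and walls round the work are solid. World frame = base frame: x ahead of the robot, y to its left, z up, the work surface at z = 0. Lengths are in m, angles in rad, forces in N, time in s.
With the tool pointing down it reaches from about 0.3 to 0.875 m from the base axis. Payload 6.4 kg.
Tool frame: the origin (TCP) lies where the fingers leave the gripper's body, on its centre line; the fingertips stand 73 mm ahead of it and the grasp point (between the pads) lies 54 mm ahead of it; z points along the fingers, y is the line along which they close (so a half turn about z gives the same grasp; the last joint's range is limited). The gripper opens to 85 mm and grips with 20 to 120 N. Pads are 22 mm wide; open, the fingers measure 114 mm over their backs; the gripper's body (76 mm by 85 mm) begins 54 mm behind the grasp point. The pads swing forward as they close: fully open they stand 13 mm farther back than shut.
Start: joints at [-1.404, 0.181, 1.607, -0, 1.354, -0.206], TCP at [0.209, -0.536, 0.304] pointing down, gripper open.
Joint ranges: [-2.99, 2.99], [-0.89, 2.07], [0.3, 2.58], [-1.14, 4.28], [0, 2.63], [-3.12, 3.12]. Speed limits (rad/s): [2.57, 2.57, 3.01, 3.14, 3.14, 3.14].

INTERFACE

Orientations are given as a rotation vector (axis times angle).
In Python, from cell import arm gives the robot as it stands.
- The arm moves only by the shell command python3 -m pendant 'ROWS'. ROWS is JSON, a list of rows, each an object of numbers: "x", "y", "z": the shift along the tool's x, y, z in mm; "rx", "ry", "rz": the turn, a rotation vector about the tool's x, y, z in rad; "hand": the opening, from 0 (shut) to 1 (fully open). A call has exactly 5 rows; each row is the pose to reach, as a shift and turn from the pose commanded when the call began, along the tool's axes at that moment; what a row does not reach only later rows make up. A row lasts 1/12 s, in which the tool goes at most 41.7 mm and 7.16 degrees, less where a joint would pass 70% of its speed; a pose out of reach is approached as far as the arm can. A call with a gripper value outside its range is refused whole. The fingers move at their own pace and stop on an object; the grip force is fixed at half the most. Time passes only in rows, so rows that repeat a pose let the fingers close, or fill a call up. It gives the time, the measured TCP pose, the force, the opening and the grip force at its end, in the units of the state.
- arm.get_state(): the state, without advancing time (a new reading comes with each control period).
- arm.read_camera(name): name is "side" or "top" or "wrist"; returns a dict with "image" (420x560x3 uint8, blue, green, red), "fx", "fy", "cx", "cy" (pixels), "rvec" (rotation vector, rad) and "tvec" (3), from world to camera coordinates, as OpenCV has them; the wrist camera has in their place "tool_from_camera" (4x4, takes a point from camera to tool coordinates, whose origin is the TCP and whose axes are the flange's). Camera axes: x right, y down, z forward; pixel columns grow to the right and rows downward; lengths in m; the calibration is good to about 2 mm. The wrist camera is an equidistant fisheye: a pixel r from the principal point sees the ray r / f radians off the axis. A picture is of the moment at which its call begins: read the wrist's pose just before it. There is no depth.
- arm.job_done(): hands the job in; it is judged then, once.
The state is a dict: "t": time; "joints": joint angles; "qvel": joint speeds; "tau": joint torques, N m; "eef_pos": TCP position; "orientation": TCP orientation; "ft_force": force on the tool from outside, world axes, zero at the start; "torque": the same for the moment, N m; "opening": finger opening in m; "grip_force": force on a finger pad.
Only numpy, scipy, OpenCV 4.12 (cv2) and the standard library are available. Lean on these libraries where they do the work, as an engineer would, in place of code of your own. Each camera call takes 0.05 s, during which the arm holds its last target. There are 200 camera calls.

## Working session

There is one attempt and no reset: what is moved stays moved. The work goes in short steps, Python scripts to look and compute and a shell command to move; the robot and the scene stay as the last step left them, time stands still between calls to the robot, and variables do not carry over. Pictures are saved under pics/ and viewed, at most 10 in all, crops included, and the job is handed in when it is done.

```bash
ls; mkdir -p pics
python3 - <<'E'
from cell import arm
import cv2
s=arm.get_state(); print({k:s[k] for k in('t','eef_pos','orientation','opening')})
for n in('top','side'):
    c=arm.read_camera(n); cv2.imwrite(f'pics/{n}0.png',c['image']); print(n,c['fx'],c['cx'],c['cy'],c['rvec'],c['tvec'])
E
```

```text
pics
{'t': 0.0, 'eef_pos': array([ 0.20936669, -0.53508205,  0.30299116]), 'orientation': array([-3.08547788e+00, -5.81805474e-01, -3.95898588e-05]), 'opening': 0.08557512570284315}
top 406.8108694380392 274.93130500266665 213.3994524764678 [ 2.17286271 -2.21509419  0.13559527] [0.02927825 0.55635298 1.0764096 ]
side 508.1423923282058 283.40671040205257 206.72752992546827 [ 2.2295354   0.4236431  -0.19935942] [-0.53341576 -0.04510313  1.71247625]
```

View pics/top0.png

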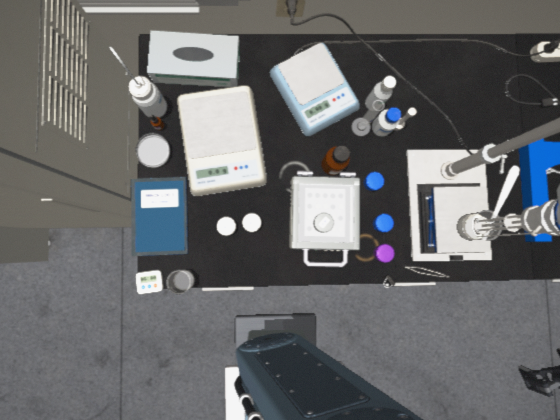

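View pics/side0.png

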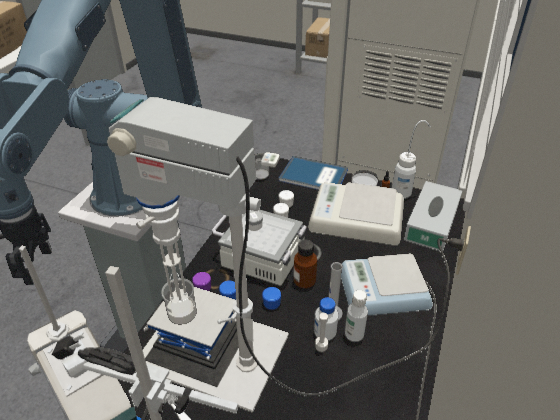

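The top picture shows the grey jar at (323,222), white jars at (251,222) and (226,226), the handle bar at about (325,263) and the lid corners at about (292,178) to (361,247). The amber bottle is at (337,160), with clear bench on the robot's side of the jars.

```bash
cat > h.py <<'E'
import numpy as np, cv2
from cell import arm
from scipy.spatial.transform import Rotation as R
def ray(c,uv):
    if 'rvec' in c:
        Rm=cv2.Rodrigues(np.array(c['rvec'],float))[0]; t=np.array(c['tvec'],float)
        d=np.array([(uv[0]-c['cx'])/c['fx'],(uv[1]-c['cy'])/c['fy'],1.]); return -Rm.T@t, Rm.T@d
    s=arm.get_state(); T=np.eye(4); T[:3,:3]=R.from_rotvec(s['orientation']).as_matrix(); T[:3,3]=s['eef_pos']
    T=T@np.array(c['tool_from_camera'])
    p=np.array([(uv[0]-c['cx'])/c['fx'],(uv[1]-c['cy'])/c['fy']]); th=np.linalg.norm(p)
    d=np.r_[np.sin(th)*p/max(th,1e-9),np.cos(th)]; return T[:3,3],T[:3,:3]@d
def at(c,uv,z):
    o,d=ray(c,uv); return (o+d*(z-o[2])/d[2]).round(4)
def rel(target,rv=None):
    "tool-frame shift (mm) and turn to put the TCP at target (world), opt. orientation rv"
    s=arm.get_state(); Q=R.from_rotvec(s['orientation'])
    out=(Q.inv().apply(np.array(target)-s['eef_pos'])*1000).round(1)
    return out,(None if rv is None else (Q.inv()*R.from_rotvec(rv)).as_rotvec().round(4))
E
python3 - <<'E'
from h import *
c=arm.read_camera('top')
for n,uv,z in [('grey',(323,222),.144),('wa',(251,222),.04),('wb',(226,226),.04),('barL',(305,264),.101),('barR',(346,264),.101),
 ('FL',(291,248),.104),('FR',(361,247),.104),('BL',(292,178),.104),('BR',(359,178),.104),('beaker',(180,281),.073),('amber',(341,153),.138)]: print(n,at(c,uv,z))
im=cv2.resize(c['image'][140:310,130:410],(0,0),fx=2.8,fy=2.8,interpolation=cv2.INTER_CUBIC); cv2.imwrite('pics/topc.png',im)
Q=R.from_rotvec(arm.get_state()['orientation']).as_matrix(); print(Q.round(2)); print(np.array(arm.read_camera('wrist')['tool_from_camera']).round(3))
E
```

```text
grey [ 0.5235 -0.0926  0.144 ]
wa [0.5336 0.0832 0.04  ]
wb [0.5242 0.1494 0.04  ]
barL [ 0.4222 -0.0509  0.101 ]
barR [ 0.4199 -0.1538  0.101 ]
FL [ 0.4626 -0.0167  0.104 ]
FR [ 0.4615 -0.1926  0.104 ]
BL [ 0.6389 -0.0235  0.104 ]
BR [ 0.6365 -0.1943  0.104 ]
beaker [0.3855 0.2638 0.073 ]
amber [ 0.6937 -0.1435  0.138 ]
[[ 0.93  0.36 -0.  ]
 [ 0.36 -0.93  0.  ]
 [ 0.   -0.   -1.  ]]
[[-0.001 -0.954 -0.3    0.077]
 [ 1.    -0.    -0.     0.001]
 [ 0.    -0.3    0.954 -0.069]
 [ 0.     0.     0.     1.   ]]
```

View pics/topc.png

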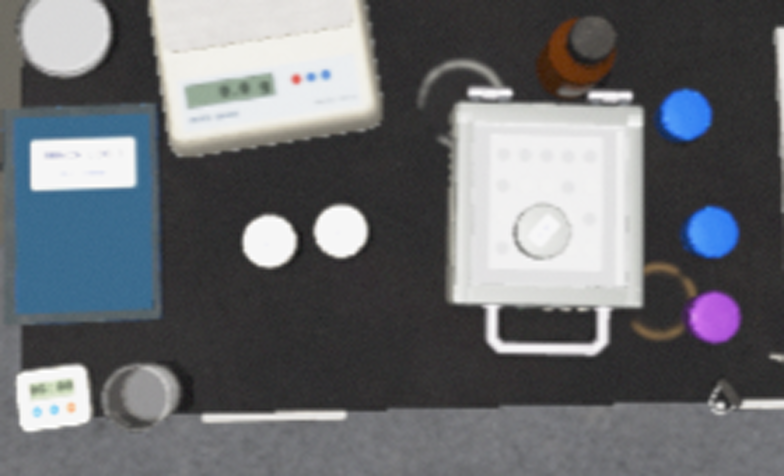

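The crop confirms it: grey cap at (323.6,222.5), bar centred at about (326,264.6), and incubator yaw near zero. These agree with the given sizes to about 1 cm. I'll go sideways first, clear of the stirrer, then over to the grey jar.

```bash
python3 -m pendant '[{"x":24,"y":-32},{"x":48,"y":-64},{"x":72,"y":-96},{"x":96,"y":-128},{"x":120,"y":-160}]'; python3 -m pendant '[{"x":24,"y":-32,"rz":0.075},{"x":48,"y":-64,"rz":0.15},{"x":72,"y":-96,"rz":0.225},{"x":96,"y":-128,"rz":0.3},{"x":120,"y":-160,"rz":0.373}]'
python3 -c "
from h import *
print(rel([.49,-.093,.29],[np.pi,0,0]))"
```

```text
(array([ 422.4, -309.7,   13.7]), array([-0.0011, -0.    ,  0.3728]))invalid input at $[0]: expected keys x, y, z, rx, ry, rz, hand
invalid input at $[0]: expected keys x, y, z, rx, ry, rz, hand
```

All the keys are needed in each row.

```bash
python3 -m pendant '[{"x":24,"y":-32,"z":0,"rx":0,"ry":0,"rz":0,"hand":1},{"x":48,"y":-64,"z":0,"rx":0,"ry":0,"rz":0,"hand":1},{"x":72,"y":-96,"z":0,"rx":0,"ry":0,"rz":0,"hand":1},{"x":96,"y":-128,"z":0,"rx":0,"ry":0,"rz":0,"hand":1},{"x":120,"y":-160,"z":0,"rx":0,"ry":0,"rz":0,"hand":1}]'; python3 -m pendant '[{"x":24,"y":-32,"z":0,"rx":0,"ry":0,"rz":0.075,"hand":1},{"x":48,"y":-64,"z":0,"rx":0,"ry":0,"rz":0.15,"hand":1},{"x":72,"y":-96,"z":0,"rx":0,"ry":0,"rz":0.225,"hand":1},{"x":96,"y":-128,"z":0,"rx":0,"ry":0,"rz":0.3,"hand":1},{"x":120,"y":-160,"z":0,"rx":0,"ry":0,"rz":0.373,"hand":1}]'
python3 -c "
from h import *
print(rel([.48,-.093,.29],[np.pi,0,0]))"
```

```text
t: 0.62
eef_pos: [0.2629, -0.3409, 0.3035]
orientation: [-3.087, -0.581, -0.0]
ft_force: [0.8, -0.6, 0.3]
opening: 0.0853
grip_force: 0.0
t: 1.03
eef_pos: [0.3163, -0.1483, 0.3039]
orientation: [3.141, -0.008, 0.001]
ft_force: [0.6, -0.2, 0.5]
opening: 0.0855
grip_force: 0.0
(array([163.4, -56.1,  14. ]), array([ 0.0004, -0.0007, -0.0048]))
```

```bash
python3 -m pendant '[{"x":33,"y":-11,"z":3,"rx":0,"ry":0,"rz":0,"hand":1},{"x":66,"y":-22,"z":6,"rx":0,"ry":0,"rz":0,"hand":1},{"x":99,"y":-33,"z":9,"rx":0,"ry":0,"rz":0,"hand":1},{"x":132,"y":-44,"z":12,"rx":0,"ry":0,"rz":0,"hand":1},{"x":163,"y":-56,"z":14,"rx":0,"ry":0,"rz":0,"hand":1}]'
python3 -c "
from h import *
s=arm.get_state();print(s['eef_pos'],s['orientation'])
c=arm.read_camera('wrist');cv2.imwrite('pics/w1.png',c['image']);print(arm.get_state()['eef_pos'],c['fx'],c['cx'],c['cy'])"
```

```text
t: 1.45
eef_pos: [0.481, -0.093, 0.2895]
orientation: [3.141, 0.001, 0.0]
ft_force: [0.2, 0.9, 0.5]
opening: 0.0852
grip_force: 0.0
[ 0.48100218 -0.09295168  0.28952125] [3.14141418e+00 7.24720877e-04 1.78093305e-04]
[ 0.48465316 -0.09170736  0.28892011] 325.19226210127806 279.5024256154745 212.7259426321809
```

View pics/w1.png

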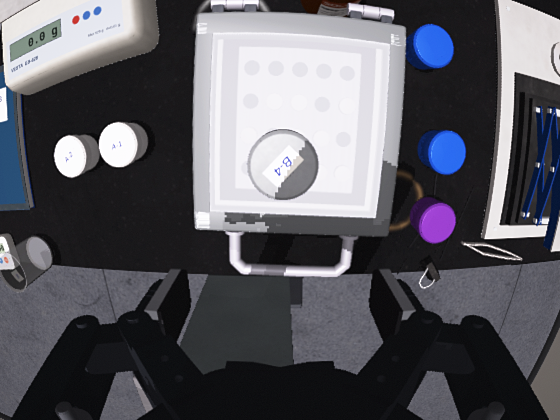

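The wrist picture shows the grey cap B-4 centred at (282,164), and white caps A-1 at (123,144) and A-2 at (76,155). The bar runs from (238,268) to (345,270), and the lid's side edges are at x≈196 and x≈403.

```bash
python3 -c "
from h import *
c=arm.read_camera('wrist'); off=np.array([.481,-.093,.2895])-arm.get_state()['eef_pos']
for n,uv,z in [('grey',(282,164),.144),('A1',(123,143),.04),('A2',(76,155),.04),('barL',(240,269),.096),('barR',(343,271),.096),('FL',(196,229),.104),('FR',(388,235),.104),('BL',(204,14),.104),('BR',(404,22),.104)]: print(n,at(c,uv,z)+off)
print(rel([.5235,-.093,.22],[np.pi,0,0]))
"
```

```text
grey [ 0.52452984 -0.09503244  0.14463897]
A1 [0.53442984 0.07166756 0.04063897]
A2 [0.52532984 0.13606756 0.04063897]
barL [ 0.42182984 -0.05773244  0.09663897]
barR [ 0.41962984 -0.15183244  0.09663897]
FL [ 0.46322984 -0.02233244  0.10463897]
FR [ 0.45792984 -0.18793244  0.10463897]
BL [ 0.64092984 -0.03393244  0.10463897]
BR [ 0.63932984 -0.19333244  0.10463897]
(array([41.3,  0.7, 68.8]), array([-0.0012,  0.0003,  0.0029]))
```

```bash
python3 -m pendant '[{"x":13,"y":0,"z":15,"rx":0,"ry":0,"rz":0,"hand":1},{"x":27,"y":1,"z":35,"rx":0,"ry":0,"rz":0,"hand":1},{"x":40,"y":1,"z":58,"rx":0,"ry":0,"rz":0,"hand":1},{"x":40,"y":1,"z":78,"rx":0,"ry":0,"rz":0,"hand":1},{"x":40,"y":1,"z":90,"rx":0,"ry":0,"rz":0,"hand":1}]'
python3 -c "
from h import *
print(rel([.524,-.0945,.188],[np.pi,0,0]))"
```

```text
t: 1.97
eef_pos: [0.5183, -0.0949, 0.1975]
orientation: [-3.14, 0.0, 0.005]
ft_force: [0.0, -0.4, -0.3]
opening: 0.0857
grip_force: 0.0
(array([ 5.8, -0.4,  9.5]), array([-0.0012,  0.0033, -0.0002]))
```

```bash
python3 -m pendant '[{"x":0,"y":0,"z":6,"rx":0,"ry":0,"rz":0,"hand":1},{"x":0,"y":0,"z":10,"rx":0,"ry":0,"rz":0,"hand":1},{"x":0,"y":0,"z":10,"rx":0,"ry":0,"rz":0,"hand":1},{"x":0,"y":0,"z":10,"rx":0,"ry":0,"rz":0,"hand":0.5},{"x":0,"y":0,"z":10,"rx":0,"ry":0,"rz":0,"hand":0.3}]'
python3 -m pendant '[{"x":0,"y":0,"z":0,"rx":0,"ry":0,"rz":0,"hand":0.3},{"x":0,"y":0,"z":0,"rx":0,"ry":0,"rz":0,"hand":0.3},{"x":0,"y":0,"z":0,"rx":0,"ry":0,"rz":0,"hand":0.3},{"x":0,"y":0,"z":0,"rx":0,"ry":0,"rz":0,"hand":0.3},{"x":0,"y":0,"z":0,"rx":0,"ry":0,"rz":0,"hand":0.3}]'
python3 -c "
from h import *
c=arm.read_camera('wrist');cv2.imwrite('pics/w2.png',c['image'])"
```

```text
t: 2.38
eef_pos: [0.5199, -0.0955, 0.1912]
orientation: [3.141, -0.001, 0.003]
ft_force: [-0.4, -0.3, -0.1]
opening: 0.064
grip_force: 0.0
t: 2.8
eef_pos: [0.5201, -0.0954, 0.1914]
orientation: [3.141, -0.0, 0.003]
ft_force: [-1.2, -0.3, 6.8]
opening: 0.047
grip_force: 61.2
```

View pics/w2.png

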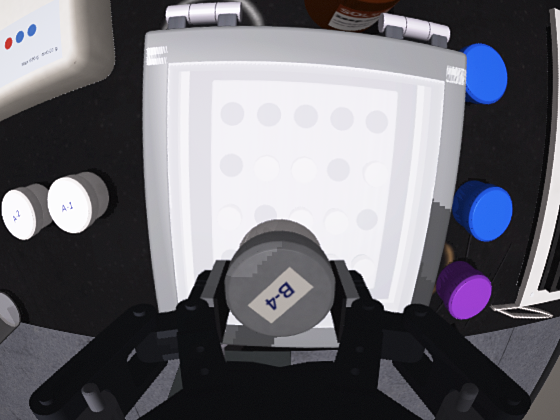

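The picture shows jar B-4 held squarely between the pads at (280,285), with A-1 at (78,203) and A-2 at (22,212). I'll lift it.

```bash
python3 -c "
from h import *
c=arm.read_camera('wrist')
print(at(c,(74,203),.04),at(c,(18,212),.04))"
python3 -m pendant '[{"x":0,"y":0,"z":-6,"rx":0,"ry":0,"rz":0,"hand":0.3},{"x":0,"y":0,"z":-18,"rx":0,"ry":0,"rz":0,"hand":0.3},{"x":0,"y":0,"z":-35,"rx":0,"ry":0,"rz":0,"hand":0.3},{"x":0,"y":0,"z":-52,"rx":0,"ry":0,"rz":0,"hand":0.3},{"x":0,"y":0,"z":-60,"rx":0,"ry":0,"rz":0,"hand":0.3}]'
python3 -c "
from h import *
print(rel([.455,.108,.25],[np.pi,0,0]))"
```

```text
[0.5365 0.0711 0.04  ] [0.5289 0.1433 0.04  ]
t: 3.32
eef_pos: [0.5204, -0.0955, 0.2531]
orientation: [3.14, -0.0, 0.006]
ft_force: [0.5, 0.2, 0.2]
opening: 0.0474
grip_force: 61.6
(array([ -65.4, -203.5,    2.5]), array([ 0.0015, -0.0036, -0.0001]))
```

```bash
python3 -m pendant '[{"x":-6,"y":-25,"z":0,"rx":0,"ry":0,"rz":0,"hand":0.3},{"x":-18,"y":-62,"z":0,"rx":0,"ry":0,"rz":0,"hand":0.3},{"x":-32,"y":-102,"z":0,"rx":0,"ry":0,"rz":0,"hand":0.3},{"x":-46,"y":-142,"z":0,"rx":0,"ry":0,"rz":0,"hand":0.3},{"x":-56,"y":-180,"z":0,"rx":0,"ry":0,"rz":0,"hand":0.3}]'
python3 -m pendant '[{"x":-4,"y":-15,"z":15,"rx":0,"ry":0,"rz":0,"hand":0.3},{"x":-8,"y":-23,"z":45,"rx":0,"ry":0,"rz":0,"hand":0.3},{"x":-8,"y":-23,"z":80,"rx":0,"ry":0,"rz":0,"hand":0.3},{"x":-8,"y":-23,"z":110,"rx":0,"ry":0,"rz":0,"hand":0.3},{"x":-8,"y":-23,"z":130,"rx":0,"ry":0,"rz":0,"hand":0.3}]'
python3 -c "
from h import *
for i in range(3): c=arm.read_camera('wrist')
cv2.imwrite('pics/w3.png',c['image']); print(rel([.458,.109,.0874],[np.pi,0,0]),arm.get_state()['ft_force'])"
```

```text
t: 3.73
eef_pos: [0.4622, 0.0863, 0.2503]
orientation: [-3.142, 0.002, -0.0]
ft_force: [1.8, 0.0, -0.8]
opening: 0.0474
grip_force: 61.7
t: 4.15
eef_pos: [0.4539, 0.1084, 0.1177]
orientation: [-3.142, -0.001, 0.004]
ft_force: [-1.1, 0.2, -1.1]
opening: 0.0471
grip_force: 61.7
(array([ 3.7, -1. , 31.6]), array([-0.0001,  0.0036, -0.0001])) [-0.17707647 -0.26747412 -0.27488599]
```

View pics/w3.png

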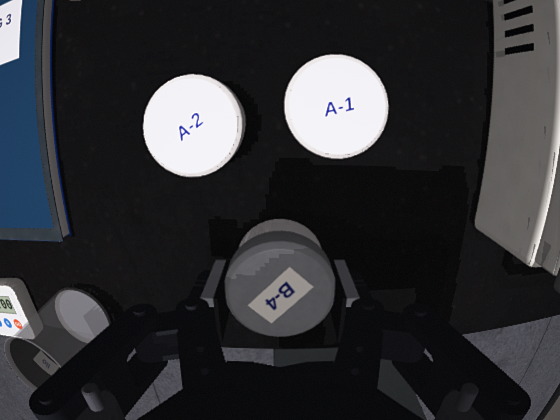

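Jar B-4 is held level at (280,280), in front of A-2 (193,125) and A-1 (336,106), with free bench around it. I'll lower it gently.

```bash
python3 -m pendant '[{"x":0,"y":0,"z":10,"rx":0,"ry":0,"rz":0,"hand":0.3},{"x":0,"y":0,"z":20,"rx":0,"ry":0,"rz":0,"hand":0.3},{"x":0,"y":0,"z":25,"rx":0,"ry":0,"rz":0,"hand":0.3},{"x":0,"y":0,"z":27,"rx":0,"ry":0,"rz":0,"hand":0.3},{"x":0,"y":0,"z":28,"rx":0,"ry":0,"rz":0,"hand":0.3}]'
python3 -m pendant '[{"x":0,"y":0,"z":0.7,"rx":0,"ry":0,"rz":0,"hand":0.3},{"x":0,"y":0,"z":1.4,"rx":0,"ry":0,"rz":0,"hand":0.3},{"x":0,"y":0,"z":2,"rx":0,"ry":0,"rz":0,"hand":0.3},{"x":0,"y":0,"z":2,"rx":0,"ry":0,"rz":0,"hand":0.3},{"x":0,"y":0,"z":2,"rx":0,"ry":0,"rz":0,"hand":0.3}]'
```

```text
t: 4.72
eef_pos: [0.4555, 0.1078, 0.0918]
orientation: [-3.142, 0.001, 0.0]
ft_force: [0.1, 0.4, -0.3]
opening: 0.0471
grip_force: 61.8
t: 5.13
eef_pos: [0.4556, 0.1079, 0.0901]
orientation: [-3.142, 0.0, -0.0]
ft_force: [-0.4, -0.3, -0.4]
opening: 0.0471
grip_force: 61.8
```

```bash
python3 -m pendant '[{"x":0,"y":0,"z":0.6,"rx":0,"ry":0,"rz":0,"hand":0.3},{"x":0,"y":0,"z":1.2,"rx":0,"ry":0,"rz":0,"hand":0.3},{"x":0,"y":0,"z":1.8,"rx":0,"ry":0,"rz":0,"hand":0.3},{"x":0,"y":0,"z":1.8,"rx":0,"ry":0,"rz":0,"hand":0.3},{"x":0,"y":0,"z":1.8,"rx":0,"ry":0,"rz":0,"hand":0.3}]'
python3 -m pendant '[{"x":0,"y":0,"z":0.5,"rx":0,"ry":0,"rz":0,"hand":0.3},{"x":0,"y":0,"z":1,"rx":0,"ry":0,"rz":0,"hand":0.3},{"x":0,"y":0,"z":1,"rx":0,"ry":0,"rz":0,"hand":0.3},{"x":0,"y":0,"z":1,"rx":0,"ry":0,"rz":0,"hand":0.3},{"x":0,"y":0,"z":1,"rx":0,"ry":0,"rz":0,"hand":0.3}]'
```

```text
t: 5.55
eef_pos: [0.4554, 0.1079, 0.088]
orientation: [3.142, -0.0, -0.0]
ft_force: [-0.1, 0.2, -0.1]
opening: 0.0473
grip_force: 61.8
t: 5.97
eef_pos: [0.4555, 0.1079, 0.0875]
orientation: [3.142, -0.0, 0.0]
ft_force: [-2.3, -1.7, 4.9]
opening: 0.0471
grip_force: 62.4
```

Contact at 4.9 N upward, at the height predicted. I'll release and then rise straight up.

```bash
python3 -m pendant '[{"x":0,"y":0,"z":0,"rx":0,"ry":0,"rz":0,"hand":0.65},{"x":0,"y":0,"z":0,"rx":0,"ry":0,"rz":0,"hand":0.85},{"x":0,"y":0,"z":0,"rx":0,"ry":0,"rz":0,"hand":1},{"x":0,"y":0,"z":0,"rx":0,"ry":0,"rz":0,"hand":1},{"x":0,"y":0,"z":0,"rx":0,"ry":0,"rz":0,"hand":1}]'
python3 -m pendant '[{"x":0,"y":0,"z":-15,"rx":0,"ry":0,"rz":0,"hand":1},{"x":0,"y":0,"z":-45,"rx":0,"ry":0,"rz":0,"hand":1},{"x":0,"y":0,"z":-80,"rx":0,"ry":0,"rz":0,"hand":1},{"x":0,"y":0,"z":-120,"rx":0,"ry":0,"rz":0,"hand":1},{"x":0,"y":0,"z":-155,"rx":0,"ry":0,"rz":0,"hand":1}]'
python3 -c "
from h import *
for i in range(3): c=arm.read_camera('wrist')
cv2.imwrite('pics/w4.png',c['image']); s=arm.get_state();print(s['eef_pos'],s['joints']); print(rel([.4205,-.1045,.26],R.from_matrix(np.array([[0,1,0],[1,0,0],[0,0,-1.]])).as_rotvec()))"
```

```text
t: 6.38
eef_pos: [0.4554, 0.1079, 0.087]
orientation: [-3.142, 0.0, 0.0]
ft_force: [-0.4, -0.4, 0.0]
opening: 0.0851
grip_force: 0.0
t: 6.8
eef_pos: [0.4553, 0.1079, 0.2441]
orientation: [-3.142, 0.0, -0.0]
ft_force: [0.6, 0.1, -0.3]
opening: 0.0856
grip_force: 0.0
[0.45739165 0.10791352 0.24541269] [-2.16975504e-02  2.08211667e-03  1.92567956e+00  5.04783216e-05
  1.20635996e+00  1.54919491e+00]
(array([-36.8, 212.4, -14.8]), array([ 0.006 , -0.0058, -1.5709]))
```

View pics/w4.png

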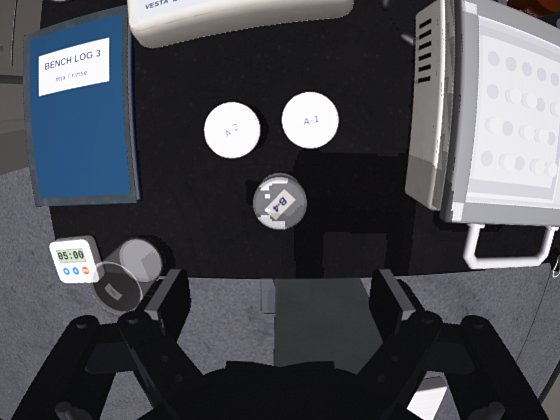

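Jar B-4 stands upright at (279,202) beside A-1 and A-2, both unmoved. Next I'll go to the handle, turning a quarter so as to pinch across x.

```bash
python3 -m pendant '[{"x":-7,"y":38,"z":-5,"rx":0,"ry":0,"rz":-0.12,"hand":0.6},{"x":-14,"y":78,"z":-10,"rx":0,"ry":0,"rz":-0.24,"hand":0.4},{"x":-21,"y":118,"z":-10,"rx":0,"ry":0,"rz":-0.36,"hand":0.4},{"x":-28,"y":158,"z":-10,"rx":0,"ry":0,"rz":-0.48,"hand":0.4},{"x":-35,"y":198,"z":-10,"rx":0,"ry":0,"rz":-0.6,"hand":0.4}]'
python3 -m pendant '[{"x":0,"y":0,"z":0,"rx":0,"ry":0,"rz":-0.12,"hand":0.4},{"x":0,"y":0,"z":0,"rx":0,"ry":0,"rz":-0.24,"hand":0.4},{"x":0,"y":0,"z":0,"rx":0,"ry":0,"rz":-0.36,"hand":0.4},{"x":0,"y":0,"z":0,"rx":0,"ry":0,"rz":-0.48,"hand":0.4},{"x":0,"y":0,"z":0,"rx":0,"ry":0,"rz":-0.6,"hand":0.4}]'
python3 -m pendant '[{"x":0,"y":0,"z":0,"rx":0,"ry":0,"rz":-0.12,"hand":0.4},{"x":0,"y":0,"z":0,"rx":0,"ry":0,"rz":-0.24,"hand":0.4},{"x":0,"y":0,"z":0,"rx":0,"ry":0,"rz":-0.34,"hand":0.4},{"x":0,"y":0,"z":0,"rx":0,"ry":0,"rz":-0.34,"hand":0.4},{"x":0,"y":0,"z":0,"rx":0,"ry":0,"rz":-0.34,"hand":0.4}]'
python3 -c "
from h import *
for i in range(2): c=arm.read_camera('wrist')
cv2.imwrite('pics/w5.png',c['image']); s=arm.get_state();print(s['eef_pos'],s['joints'],s['opening']); print(rel([.4205,-.1045,.2]));print(R.from_rotvec(s['orientation']).as_matrix().round(3))"
```

```text
t: 7.37
eef_pos: [0.4248, -0.0621, 0.2506]
orientation: [-3.033, -0.813, 0.002]
ft_force: [-0.1, 0.3, -0.0]
opening: 0.0344
grip_force: 0.0
t: 7.78
eef_pos: [0.4252, -0.0611, 0.2503]
orientation: [-2.657, -1.672, 0.003]
ft_force: [0.1, 0.4, 0.2]
opening: 0.0339
grip_force: 0.0
t: 8.2
eef_pos: [0.4254, -0.0609, 0.2507]
orientation: [-2.345, -2.088, 0.002]
ft_force: [0.4, 0.2, -0.3]
opening: 0.0343
grip_force: 0.0
[ 0.42565687 -0.06100975  0.25126385] [-4.19843063e-01 -9.77374070e-02  2.00800909e+00 -2.66390388e-05
  1.23273209e+00 -3.04355223e-01] 0.0341676691985638
(array([-43.8,  -0. ,  51.2]), None)
[[ 0.115  0.993 -0.001]
 [ 0.993 -0.115  0.001]
 [ 0.    -0.001 -1.   ]]
```

View pics/w5.png

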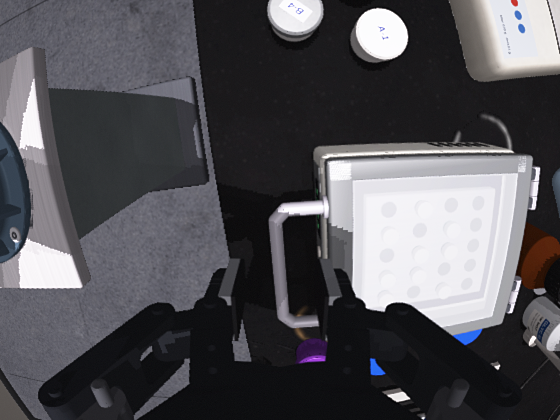

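The handle bar runs from about (275,220) to (287,315) between the finger lines, with the lid front edge at x≈320. B-4 is still by A-1 at the top.

```bash
python3 -c "
from h import *
c=arm.read_camera('wrist')
a,b,m=at(c,(276,222),.096),at(c,(287,312),.096),at(c,(280,265),.096)
print(a,b,m,(b-a)[0]/(b-a)[1], at(c,(290,207),.096),at(c,(300,322),.096))
print(at(c,(320,170),.104),at(c,(325,250),.104))
print(rel([.4205,-.1045,.2]))"
```

```text
[ 0.4231 -0.0624  0.096 ] [ 0.4227 -0.1421  0.096 ] [ 0.422  -0.0975  0.096 ] 0.0050188205771638135 [ 0.4345 -0.0522  0.096 ] [ 0.4325 -0.1539  0.096 ]
[ 0.4575 -0.0261  0.104 ] [ 0.4565 -0.0854  0.104 ]
(array([-43.8,  -0.2,  51.5]), None)
```

```bash
python3 -m pendant '[{"x":-14,"y":0,"z":0,"rx":0,"ry":0,"rz":-0.05,"hand":0.37},{"x":-30,"y":1,"z":10,"rx":0,"ry":0,"rz":-0.1,"hand":0.37},{"x":-42,"y":2,"z":25,"rx":0,"ry":0,"rz":-0.1,"hand":0.37},{"x":-42,"y":2,"z":40,"rx":0,"ry":0,"rz":-0.1,"hand":0.37},{"x":-42,"y":2,"z":48,"rx":0,"ry":0,"rz":-0.1,"hand":0.37}]'
python3 -c "
from h import *
arm.read_camera('wrist');c=arm.read_camera('wrist')
cv2.imwrite('pics/w6.png',c['image']); s=arm.get_state();print(s['eef_pos'],s['opening']); print(rel([.4225,-.103,.153],R.from_matrix(np.array([[0.01,1,0],[1,-.01,0],[0,0,-1.]])).as_rotvec()))"
```

```text
t: 8.77
eef_pos: [0.4226, -0.1033, 0.2025]
orientation: [-2.237, -2.203, 0.001]
ft_force: [-1.0, -0.1, -0.4]
opening: 0.0312
grip_force: 0.0
[ 0.42226979 -0.10254135  0.2025167 ] 0.03159936111858705
(array([-0.5,  0.4, 49.5]), array([-0.0031, -0.0018, -0.0039]))
```

View pics/w6.png

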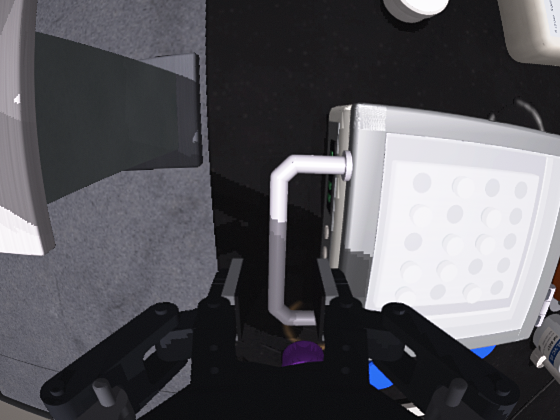

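The bar is at column 279, exactly on the finger centre line (cx 279.5), and parallel to the pads. I'll descend 49 mm.

```bash
python3 -m pendant '[{"x":0,"y":0,"z":12,"rx":0,"ry":0,"rz":0,"hand":0.37},{"x":0,"y":0,"z":24,"rx":0,"ry":0,"rz":0,"hand":0.37},{"x":0,"y":0,"z":36,"rx":0,"ry":0,"rz":0,"hand":0.37},{"x":0,"y":0,"z":45,"rx":0,"ry":0,"rz":0,"hand":0.37},{"x":0,"y":0,"z":49,"rx":0,"ry":0,"rz":0,"hand":0.37}]'
python3 -m pendant '[{"x":0,"y":0,"z":0,"rx":0,"ry":0,"rz":0,"hand":0.37},{"x":0,"y":0,"z":0,"rx":0,"ry":0,"rz":0,"hand":0.2},{"x":0,"y":0,"z":0,"rx":0,"ry":0,"rz":0,"hand":0},{"x":0,"y":0,"z":0,"rx":0,"ry":0,"rz":0,"hand":0},{"x":0,"y":0,"z":0,"rx":0,"ry":0,"rz":0,"hand":0}]'
```

```text
t: 9.28
eef_pos: [0.4231, -0.1026, 0.1544]
orientation: [-2.235, -2.207, 0.0]
ft_force: [-0.5, -0.0, -0.6]
opening: 0.0317
grip_force: 0.0
t: 9.7
eef_pos: [0.4207, -0.1028, 0.1551]
orientation: [-2.231, -2.204, 0.007]
ft_force: [-14.6, -0.9, 11.4]
opening: 0.0074
grip_force: 58.8
```

Gripped. Now I'll raise it along the 230 mm arc (3° per row, y=230(1−cosθ), z=−230 sinθ, with 2 mm relief in y).

```bash
python3 -m pendant '[{"x":0,"y":-1.5,"z":-12,"rx":0,"ry":0,"rz":0,"hand":0},{"x":0,"y":-0.7,"z":-24,"rx":0,"ry":0,"rz":0,"hand":0},{"x":0,"y":0.8,"z":-36,"rx":0,"ry":0,"rz":0,"hand":0},{"x":0,"y":3,"z":-47.8,"rx":0,"ry":0,"rz":0,"hand":0},{"x":0,"y":5.8,"z":-59.5,"rx":0,"ry":0,"rz":0,"hand":0}]'
```

```text
t: 10.12
eef_pos: [0.4279, -0.1031, 0.215]
orientation: [-2.234, -2.205, 0.003]
ft_force: [-3.5, -1.3, -2.8]
opening: 0.0081
grip_force: 58.5
```

```bash
python3 -m pendant '[{"x":0,"y":3.4,"z":-11.5,"rx":0,"ry":0,"rz":0,"hand":0},{"x":0,"y":7.4,"z":-22.9,"rx":0,"ry":0,"rz":0,"hand":0},{"x":0,"y":12,"z":-34,"rx":0,"ry":0,"rz":0,"hand":0},{"x":0,"y":17.2,"z":-44.9,"rx":0,"ry":0,"rz":0,"hand":0},{"x":0,"y":23,"z":-55.5,"rx":0,"ry":0,"rz":0,"hand":0}]'
```

```text
t: 10.53
eef_pos: [0.4503, -0.1038, 0.2705]
orientation: [-2.234, -2.204, 0.007]
ft_force: [-11.0, -3.7, 2.8]
opening: 0.0074
grip_force: 58.6
```

```bash
python3 -m pendant '[{"x":0,"y":5.8,"z":-10.3,"rx":0,"ry":0,"rz":0,"hand":0},{"x":0,"y":12.2,"z":-20.2,"rx":0,"ry":0,"rz":0,"hand":0},{"x":0,"y":19.4,"z":-29.7,"rx":0,"ry":0,"rz":0,"hand":0},{"x":0,"y":27.3,"z":-38.9,"rx":0,"ry":0,"rz":0,"hand":0},{"x":0,"y":35.6,"z":-47.6,"rx":0,"ry":0,"rz":0,"hand":0}]'
```

```text
t: 10.95
eef_pos: [0.486, -0.1051, 0.3192]
orientation: [-2.236, -2.205, 0.009]
ft_force: [-15.3, -5.9, 9.9]
opening: 0.0078
grip_force: 58.9
```

```bash
python3 -m pendant '[{"x":-0.8,"y":7.7,"z":-9.2,"rx":0,"ry":0,"rz":0,"hand":0},{"x":-1.2,"y":16.7,"z":-17.1,"rx":0,"ry":0,"rz":0,"hand":0},{"x":-1.6,"y":26.2,"z":-24.4,"rx":0,"ry":0,"rz":0,"hand":0},{"x":-2,"y":36.2,"z":-31.3,"rx":0,"ry":0,"rz":0,"hand":0},{"x":-2.4,"y":46.4,"z":-37.6,"rx":0,"ry":0,"rz":0,"hand":0}]'
python3 - <<'E'
from h import *
for n in('side','side','top'): c=arm.read_camera(n); cv2.imwrite(f'pics/{n}9.png',c['image'])
s=arm.get_state(); print(s['eef_pos'],s['ft_force'],s['opening'],s['t'])
a=cv2.imread('pics/side9.png')[120:330,170:350]; b=cv2.imread('pics/top9.png')[130:310,180:400]
a=cv2.resize(a,(400,467)); b=cv2.resize(b,(400,327)); o=np.zeros((467,800,3),np.uint8); o[:,:400]=a; o[:327,400:]=b; cv2.imwrite('pics/end.png',o)
E
```

```text
t: 11.37
eef_pos: [0.5334, -0.1074, 0.3576]
orientation: [-2.236, -2.206, 0.004]
ft_force: [-12.0, 0.0, 13.9]
opening: 0.0076
grip_force: 59.4
[ 0.53414823 -0.10736777  0.35844421] [-8.77464187  0.49417179 10.86667964] 0.007429816657316407 11.5167
```

View pics/end.png

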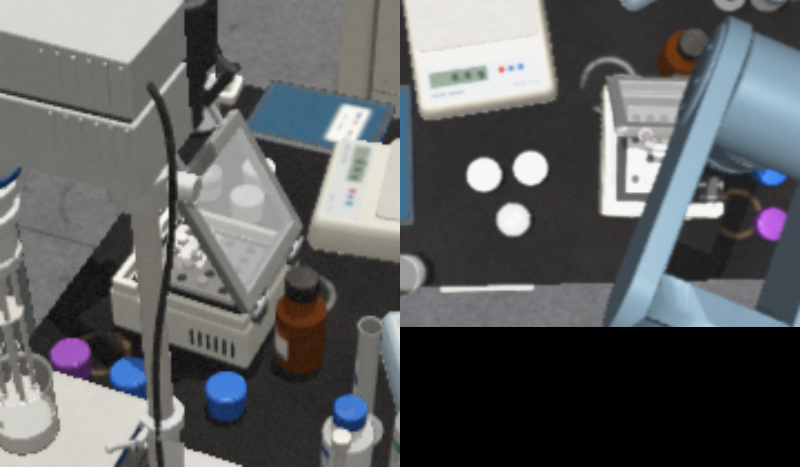

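Side crop: the lid stands raised, its far front corner at (237,112) and rear corner at (298,235), held at the handle, and the amber bottle is untouched. Top crop: the grey jar stands at (513,219) next to the white ones at (484,174) and (530,168). I'll check the angle from the side view.

Run:
```python
from h import *
c=arm.read_camera('side')
K=np.array([[c['fx'],0,c['cx']],[0,c['fy'],c['cy']],[0,0,1.]])
Z=R.from_euler('z',-.03)
for th in (0,50,55,58,60,62,65):
    r=np.radians(th); d=np.array([-np.cos(r),0,np.sin(r)]); n=np.array([np.sin(r),0,np.cos(r)])
    P=[np.array([.6507,-.1095,.096])+Z.apply(d*L+n*.008+np.array([0,.085,0])) for L in(.192,.002)]
    print(th,cv2.projectPoints(np.array(P),np.array(c['rvec']),np.array(c['tvec']),K,None)[0].reshape(-1,2).round(1).tolist())
print(arm.get_state()['ft_force'],arm.get_state()['eef_pos'])
```

```text
0 [[245.8, 204.6], [305.7, 221.3]]
50 [[267.9, 170.6], [308.0, 222.3]]
55 [[272.4, 168.9], [308.1, 222.5]]
58 [[275.3, 168.0], [308.3, 222.6]]
60 [[277.3, 167.5], [308.3, 222.6]]
62 [[279.3, 167.1], [308.4, 222.7]]
65 [[282.4, 166.6], [308.5, 222.8]]
[-7.33769410e+00 -6.27556693e-03  1.22840869e+01] [ 0.5338244  -0.10736209  0.35828293]
```

The measured corner (276.6, 170) matches about 60° and agrees with the arc estimate of 59.5–60.2°. Handing in.

```bash
python3 -c "
from cell import arm
print(arm.job_done())"
```

```text
the job is handed in; nothing more can be done
None
```

The grey-lidded jar stands upright on the bench close beside the two white-lidded jars, and the incubator lid is raised to about 60° (measured 59.5–60°), still held by its bow handle; the job is handed in at about 11.6 s of the 61 s allowed.

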